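Strip down a compressor stack

TASK

Take the compressor stack apart from the top down, one part at a time: first snap the steel shaft fully home in both spring clips of the rail, centred endwise, then stand the head, the block and the piston, in that order and the same way up as now, each flat inside the tray of its own outline (oblong, square, round). Set each part down and let go of it before taking the next, and do not drop or throw anything.

Things in the scene. Friction and masses are not known exactly. Their poses are not given: they have to be found in the camera images.
- shaft: Steel rod, diameter 14 mm, 110 mm long, 130 g, on top of the stack. Origin at its middle, on its axis; x runs along it. At the start it lies level along the head's x (within 5 mm endwise), loose in two open-topped saddles: lift it straight up. Its axis is then 26 mm above the head's flat top; 54 mm of its middle is free between the saddles.
- head: Oblong aluminium part under the shaft, about 240 g. Body 76 (x) by 36 (y) by 30 mm high, thin grey lines round it; on its ends stand two saddles (10 mm thick, 32 mm either side of the middle, 25 mm wide, tops 56 mm above the underside). Origin: centre of its underside; z up, x along its length. Stands loose on the block.
- block: Square dark steel block, 50 by 50 mm and 32 mm high, about 240 g, plain sides. Origin at the centre of its underside, z up, x and y square to its sides. Stands loose on the piston; its sides show 7 mm beyond the head's long sides.
- piston: Round aluminium piston, diameter 66 mm, 32 mm high, with three dark grooves, about 220 g, the lowest loose part. Origin at the centre of its underside, z up. Stands loose on a fixed green square slab 104 mm wide and 30 mm high, shared with nothing else.
- oblong_tray: Fixed grey oblong tray for the head, 102 mm (x) by 62 mm (y) outside, 8 mm high; walls and floor 3 mm thick, so the inside is 96 by 56 mm. Origin at the centre of its underside on the table, z up, x along its length.
- square_tray: Fixed grey square tray for the block, 78 by 78 mm outside, 8 mm high; walls and floor 3 mm thick, so the inside is 72 by 72 mm. Origin at the centre of its underside on the table, x and y square to its sides.
- round_tray: Fixed grey round tray for the piston, diameter 94 mm outside, 8 mm high; wall and floor 3 mm thick, so the inside is 88 mm across. Origin at the centre of its underside on the table.
- rail: Fixed dark bar 130 (x) by 56 by 12 mm high; two steel spring clips, open upward, 38 mm either side of its middle, 62 mm free between them. Origin: centre of its underside, on the table; z up, x along it. Home, the shaft lies along x, middle over the origin, axis 45 mm above it. The rod meets the lips (tops 65 mm high) with its axis at 59 mm; 5 to 8 N straight down springs them apart and it snaps in.
Things that resemble listed ones, but are neither listed nor needed, are in the scene too. What is shaped like the head but blue or yellow is not meant. There is more than one size of the shaft; the one meant has the size given above.

How it is judged:
By the outcome, as a careful person would: the job done as asked, in the order asked, and still so for the second after the job is handed in, with the robot touching nothing.
It also fails if it takes over 115 s, if anything falls off the work surface, if the arm or the gripper's body presses on something with over 40 N, if the wrist force passes 120 N, or if a joint passes its speed limit or range.

ROBOT

A 6-joint arm with a two-finger parallel gripper is mounted at the origin on the work surface. World frame = base frame: x ahead of the robot, y to its left, z up, the work surface at z = 0. Lengths are in mm, angles in rad, forces in N, time in s.
With the tool pointing down it reaches from about 350 to 875 mm from the base axis. Payload 4.2 kg.
Tool frame: the origin (TCP) lies midway between the tips of the shut fingers; the grasp point (between the pads) lies 19 mm behind it (arm.tcp_to_grasp is the distance from the TCP to the grasp point, in mm); z points along the fingers, y is the line along which they close (so a half turn about z gives the same grasp; the last joint's range is limited). The gripper opens to 85 mm and grips with 20 to 120 N. Pads are 22 mm wide; open, the fingers measure 114 mm over their backs; the gripper's body (76 mm by 85 mm) begins 54 mm behind the grasp point. The pads swing forward as they close: fully open they stand 13 mm farther back than shut.
Start: joints at [1.405, 0.385, 0.008, 0, -1.194, -0.259], TCP at [257.553, 569.443, 193.412] pointing down, gripper open.
Joint ranges: [-3.14, 3.14], [-1.21, 2.06], [-1.07, 1.41], [-3.16, 2.05], [-2.99, -0.16], [-3.1, 3.1]. Speed limits (rad/s): [2.79, 2.79, 3.14, 3.14, 3.14, 3.14].

INTERFACE

Orientations are given as a unit quaternion [x, y, z, w].
In Python, from bench import arm, imaging, job, models gives the robot as it stands.
- The arm moves only by the tool arm_command, never from a script. Its argument "rows" is a list of rows, each an object with "grip": the opening, from 0 (shut) to 1 (fully open); "linear": the shift along the tool's x, y, z in mm, a list of three; "rot": the turn, a rotation vector about the tool's x, y, z in rad, a list of three. In form: [{"grip": grip, "linear": [tx, ty, tz], "rot": [rx, ry, rz]}, ...]. A call has 1 to 10 rows; each row is the pose to reach, as a shift and turn from the pose commanded when the call began, along the tool's axes at that moment; what a row does not reach only later rows make up. A row lasts 1/8 s, in which the tool goes at most 62.5 mm and 10.7 degrees, less where a joint would pass 70% of its speed; a pose out of reach is approached as far as the arm can. A call with a gripper value outside its range is refused whole. The fingers move at their own pace and stop on an object; the grip force is fixed at half the most. Time passes only in rows, so rows that repeat a pose let the fingers close. It gives the time, the measured TCP pose, the force, the opening and the grip force at its end, in the units of the state.
- arm.read_state(): the state, without advancing time (a new reading comes with each control period).
- imaging.get_image(name): name is "side" or "top"; returns a dict with "frame" (400x640x3 uint8, red, green, blue), "fx", "fy", "cx", "cy" (pixels), "k1" (the pictures are not rectified: a ray, as slopes to the right and down, at radius r is drawn at 1 + k1 r^2 times it, then the intrinsics apply), "extrinsics" (4x4, takes a point from world to camera coordinates). Camera axes: x right, y down, z forward; pixel columns grow to the right and rows downward; lengths in mm; the calibration is good to about 2 mm. A picture is of the moment at which its call begins. There is no depth.
- job.job_done(): hands the job in; it is judged then, once.
Trained networks look in a picture, given as the dict that the camera call returned (one of the last four; its "shot" number tells which), for a name from the list of things; names that differ only in an ending like _2 or _b are one class to them, and where a whole thing is asked for, a point or a joint stands for the part that bears it (a point fixed in the world has none). Each returns a list of dicts, best first, with "score" (0 to 1); they miss things now and then, are a little off and sometimes report something else, mostly with a low value. They report only what shows in the picture. A call takes as long as a camera call. They do not tell look-alikes from the thing itself.
- models.spot_in(picture, query): "rect" ([left, top, right, bottom] in pixels, round what is visible of it).
- models.tip_of(picture, query): "pixel" ([column, row] in pixels: a listed point, or the origin of a listed thing).
The state is a dict: "clock": time; "joints": joint angles; "joint_vel": joint speeds; "joint_efforts": joint torques, N m; "position": TCP position; "ee_rot": TCP orientation; "contact_force": force on the tool from outside, world axes, zero at the start; "wrist_torque": the same for the moment, N m; "gripper_width": finger opening in mm; "grasp_force": force on a finger pad.
Only numpy, scipy, OpenCV 4.12 (cv2) and the standard library are available. Lean on these libraries where they do the work, as an engineer would, in place of code of your own. Each camera call takes 0.05 s, during which the arm holds its last target. There are 200 camera calls.

## Working session

There is one attempt and no reset: what is moved stays moved. The work goes in short steps, Python scripts to look and compute and a tool call to move; the robot and the scene stay as the last step left them, time stands still between calls to the robot, and variables do not carry over. Pictures are saved under pics/ and viewed, at most 14 in all, crops included, and the job is handed in when it is done.

Besides the shell and the picture viewer there is one more tool, called after "Request:" as name([rows], argument=value, ...), one row to a line, values as JSON. arm_command: Moves the arm, as the interface text tells. Its arguments: {"type":"object","properties":{"rows":{"type":"array"}},"required":["rows"]}

```bash
mkdir -p pics; ls
cat > h.py <<'E'
import numpy as np, cv2
from bench import arm, imaging, job, models
from scipy.spatial.transform import Rotation as R
def pix2ray(im,uv):
    d=np.array([(uv[0]-im['cx'])/im['fx'],(uv[1]-im['cy'])/im['fy']]);u=d.copy()
    for _ in range(20): u=d/(1+im['k1']*(u@u))
    E=np.array(im['extrinsics']);Rm=E[:3,:3];t=E[:3,3]
    return -Rm.T@t, Rm.T@np.array([u[0],u[1],1])
def at_z(im,uv,z):
    o,r=pix2ray(im,uv); return o+r*(z-o[2])/r[2]
def proj(im,p):
    E=np.array(im['extrinsics']);c=E[:3,:3]@np.array(p,float)+E[:3,3];u=c[:2]/c[2];u=u*(1+im['k1']*(u@u))
    return np.array([im['fx']*u[0]+im['cx'],im['fy']*u[1]+im['cy']])
def save(im,n,box=None,s=1):
    f=im['frame'][:,:,::-1]
    if box: f=f[box[1]:box[3],box[0]:box[2]]
    cv2.imwrite('pics/'+n,cv2.resize(f,None,fx=s,fy=s,interpolation=cv2.INTER_CUBIC))
E
python3 - <<'E'
from h import *
np.set_printoptions(precision=1,suppress=True)
s=arm.read_state();print(s['position'],s['ee_rot'],s['gripper_width'],s['clock'])
Z=dict(shaft=0,head=0,block=0,piston=30,oblong_tray=0,square_tray=0,round_tray=0,rail=0)
Z.update(shaft=30+32+32+56,head=94,block=62)
for c in ('top','side'):
    im=imaging.get_image(c);save(im,c+'0.png',None,1.25)
    print(c,im['fx'],pix2ray(im,(320,200)))
    for n in Z:
        for q in models.tip_of(im,n)[:4]: print(n,np.round(q['score'],2),np.array(q['pixel']),at_z(im,q['pixel'],Z[n]))
E
```

```text
pics
[257.3 568.8 192.3] [ 1.  -0.2 -0.   0. ] 85.67059204331079 0.0
top 510.8550157350116 (array([ 387.1,  -95.4, 1535.5]), array([ 0.,  0., -1.]))
shaft 0.74 [394.5 207.6] [ 433.9 -288.5  150. ]
shaft 0.71 [425.5 273. ] [ 256.8 -372.9  150. ]
head 0.78 [358.8 258.4] [ 292.4 -195.5   94. ]
head 0.62 [388.1 206.6] [ 438.6 -278.2   94. ]
head 0.57 [433.8 207.4] [ 436.7 -408.2   94. ]
block 0.48 [392.  208.7] [ 433.7 -293.6   62. ]
piston 0.47 [389. 209.] [ 433.8 -289.    30. ]
oblong_tray 0.77 [314.5 197.8] [467.6 -68.5   0. ]
oblong_tray 0.36 [384.4 208.7] [ 435.5 -279.     0. ]
square_tray 0.64 [344.4 145.8] [ 625.5 -158.2    0. ]
square_tray 0.61 [387.4 207.1] [ 440.4 -288.     0. ]
round_tray 0.63 [271.9 139.2] [645.1  61.6   0. ]
rail 0.83 [226.4 184.6] [506.7 198.4   0. ]
side 415.1334490940584 (array([ 262.4, -813.1,  699. ]), array([ 0.2,  0.7, -0.6]))
shaft 0.9 [254.7 361.7] [ 255.4 -487.7  150. ]
shaft 0.69 [336.3 239.2] [ 438.7 -282.4  150. ]
head 0.85 [350.3 346.2] [ 407.  -468.8   94. ]
head 0.81 [256.6 276.5] [ 283.1 -284.1   94. ]
head 0.73 [332.5 260.8] [ 432.  -283.8   94. ]
block 0.75 [330.5 270.3] [ 429.8 -279.3   62. ]
block 0.54 [335.7 237. ] [ 467.7 -190.5   62. ]
piston 0.56 [333.  278.4] [ 437. -275.   30.]
oblong_tray 0.62 [321.3 217.7] [472.8 -53.3   0. ]
square_tray 0.7 [393.4 232.2] [ 628.6 -151.     0. ]
rail 0.96 [313.9 157.6] [524.1 218.9   0. ]
```

View pics/top0.png

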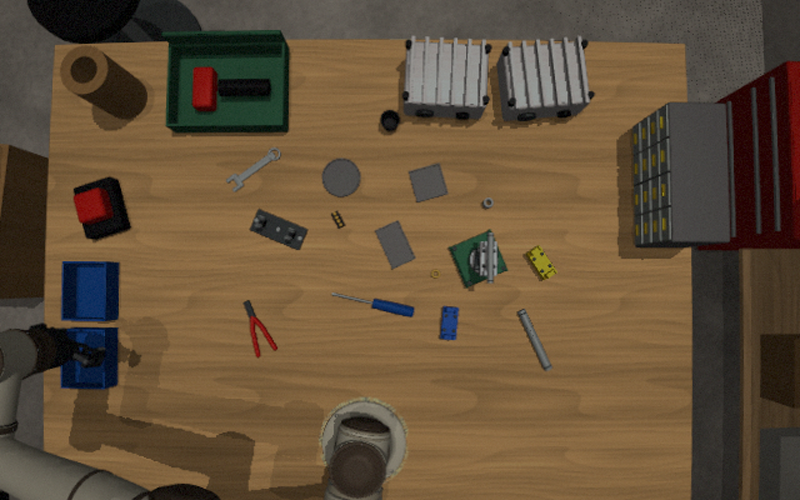

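View pics/side0.png

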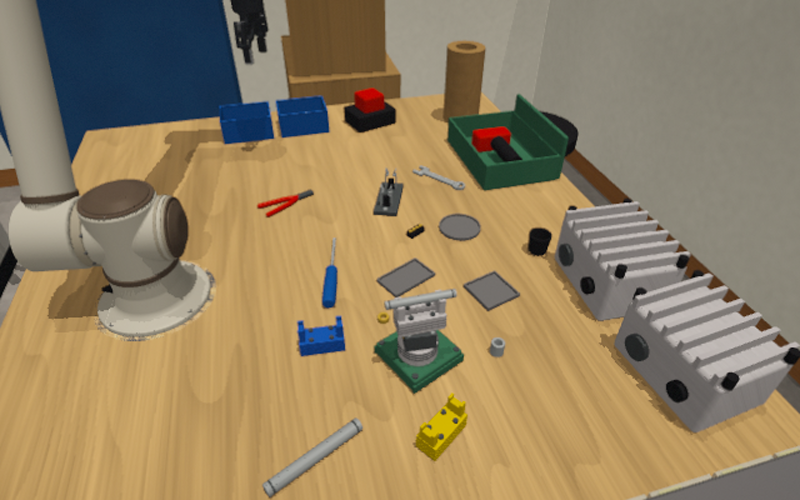

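The top view shows the stack near (478,257) in the picture's enlarged pixels, the rail at (279,229), the oblong tray at (395,245), the square tray at (427,182) and the round tray at (341,178). The blue and yellow heads and a longer rod lying on the table are decoys. I'll zoom in next.

Run:
```python
from h import *
im=imaging.get_image('top');save(im,'t1.png',(190,120,420,240),3.45)
im=imaging.get_image('side');save(im,'s1.png',(285,120,425,320),3)
```

```text
(no output)
```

View pics/t1.png

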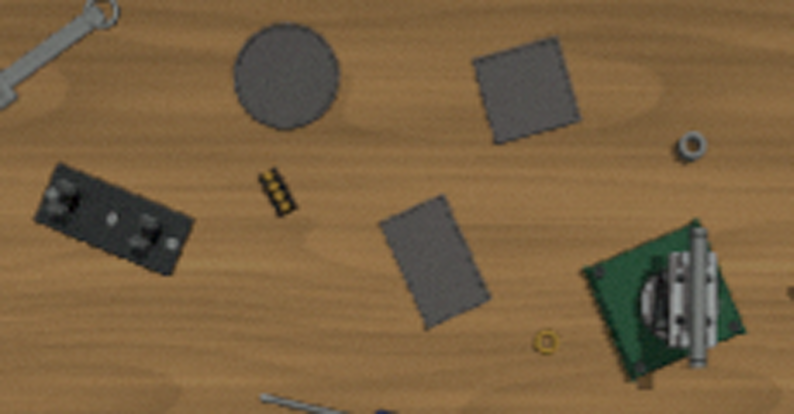

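View pics/s1.png

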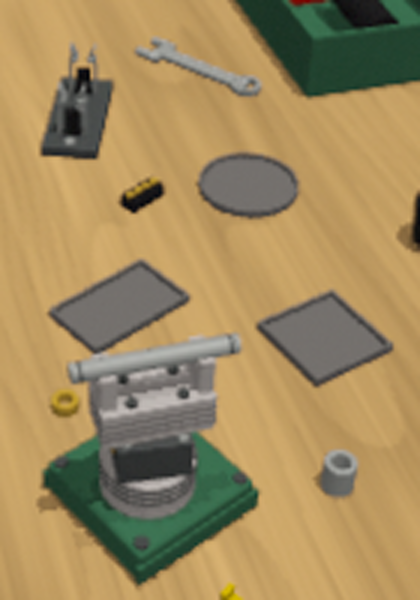

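The enlarged top and side views show the corners of every tray, the rail, the slab and the shaft ends clearly. I'll compute positions from those pixels.

```bash
cat > m.py <<'E'
from h import *
np.set_printoptions(precision=1,suppress=True)
T=imaging.get_image('top');S=imaging.get_image('side')
ct=lambda p:((p[0]+.5)/3.45-.5+190,(p[1]+.5)/3.45-.5+120)
cs=lambda p:((p[0]+.5)/3-.5+285,(p[1]+.5)/3-.5+120)
def quad(im,c,pts,z,n):
    P=np.array([at_z(im,c(p),z)[:2] for p in pts]);e=np.diff(np.vstack([P,P[:1]]),axis=0)
    print(n,P.mean(0),'L',np.linalg.norm(e,axis=1),'yaw',np.degrees(np.arctan2(e[:,1],e[:,0])))
quad(T,ct,[(378,222),(444,196),(490,298),(427,329)],8,'oblT')
quad(S,cs,[(50,312),(142,262),(189,297),(97,350)],8,'oblS')
quad(T,ct,[(473,61),(556,38),(580,121),(496,143)],8,'sqT')
quad(S,cs,[(257,325),(333,292),(392,346),(319,384)],8,'sqS')
quad(T,ct,[(234,76.5),(287,23),(340,76.5),(287,130)],8,'rndT')
quad(S,cs,[(198,185),(248,153),(299,187),(248,216)],8,'rndS')
quad(T,ct,[(60,163),(195,218),(169,276),(34,219)],12,'railT')
quad(S,cs,[(73,78),(113,82),(95,156),(42,153)],12,'railS')
quad(T,ct,[(584,269),(697,220),(745,332),(632,381)],30,'slabT')
def tri(a,b):
    o1,r1=pix2ray(T,ct(a));o2,r2=pix2ray(S,cs(b))
    s=np.linalg.lstsq(np.c_[r1,-r2],o2-o1,rcond=None)[0];A=o1+r1*s[0];B=o2+r2*s[1];return (A+B)/2,np.linalg.norm(A-B)
a=tri((698,366),(75,370));b=tri((698,228),(238,345));print(a,b,(a[0]+b[0])/2,np.linalg.norm(a[0]-b[0]))
for k in ((698,366),(698,228)):print(at_z(T,ct(k),150))
for k in ((75,370),(238,345)):print(at_z(S,cs(k),150))
s=arm.read_state();print(s['position'],R.from_quat(s['ee_rot']).as_matrix(),s['contact_force'],s['joints'])
E
python3 m.py
```

```text
oblT [474.6 -72. ] L [ 61.7  97.3  60.9 102.3] yaw [ -68.2 -155.6  116.4   24.9]
oblS [475.3 -76.6] L [100.   59.3  99.1  59.2] yaw [  24.4  -65.1 -155.6  115.8]
sqT [ 623.9 -151.2] L [75.4 75.9 75.8 74.8] yaw [ -74.1 -164.   105.    15.7]
sqS [ 624.4 -156.4] L [78.9 75.4 76.7 78.7] yaw [  15.6  -74.9 -162.   106.8]
rndT [635.9  57.9] L [66.  66.5 65.8 66.4] yaw [ -44.2 -135.2  135.7   44.9]
rndS [635.6  52.2] L [73.  69.5 67.7 63.3] yaw [  30.1  -67.3 -154.7  117. ]
railT [510.2 207.1] L [128.4  55.2 128.9  53.8] yaw [-111.9  156.4   67.5  -24.3]
railS [512.5 199.6] L [ 42.3 134.1  51.  138.4] yaw [ -25.6 -112.8  159.3   63.6]
slabT [ 440.4 -269.1] L [105.9 104.3 105.6 104. ] yaw [ -66.4 -156.9  113.5   23.3]
(array([ 386. , -281.5,  152.8]), np.float64(2.7980466687984547)) (array([ 493.9, -282.2,  147.6]), np.float64(0.6054916376128504)) [ 440.  -281.8  150.2] 108.00977642846748
[ 384.7 -281.6  150. ]
[ 493.4 -281.8  150. ]
[ 388.1 -279.   150. ]
[ 493.2 -284.6  150. ]
[257.5 569.4 193.4] [[ 0.9 -0.4  0. ]
 [-0.4 -0.9  0. ]
 [ 0.  -0.  -1. ]] [-0.6  0.2  0.5] [ 1.4  0.4  0.   0.  -1.2 -0.3]
```

```bash
cat > go.py <<'E'
# usage: go.py  yaw_cur  cx cy cz  then targets x,y,z,yaw(deg) ... -> shift/rot in tool axes (tool down)
import sys,numpy as np
v=list(map(float,sys.argv[1:]));c=np.radians(v[0]);p=np.array(v[1:4])
X=np.array([np.cos(c),np.sin(c),0]);Y=np.array([np.sin(c),-np.cos(c),0])
for i in range(4,len(v),4):
    d=np.array(v[i:i+3])-p;print(np.round([d@X,d@Y,-d[2]],1),'rz',round(-np.radians(v[i+3]-v[0]),4))
E
python3 - <<'E'
from h import *
m=R.from_quat(arm.read_state()['ee_rot']).as_matrix();print(m.round(4),np.degrees(np.arctan2(m[1,0],m[0,0])))
E
python3 go.py -21.6 257.553 569.443 193.412  350 300 240 0 480 100 240 0 439 -281.8 240 0
```

```text
[[ 0.9111 -0.4121  0.    ]
 [-0.4121 -0.9111  0.    ]
 [ 0.     -0.     -1.    ]] -24.33955643377886
[185.1 216.5 -46.6] rz -0.377
[379.6 354.6 -46.6] rz -0.377
[482.1 724.7 -46.6] rz -0.377
```

```bash
python3 go.py -24.34 257.553 569.443 193.412   480 100 240 0 439 -281.8 240 0
```

```text
[396.2 336.  -46.6] rz -0.4248
[516.2 700.8 -46.6] rz -0.4248
```

Request:
arm_command([
  {"grip": 1,"linear": [396.2,336,-46.6],"rot": [0,0,-0.4248]},
  {"grip": 1,"linear": [396.2,336,-46.6],"rot": [0,0,-0.4248]},
  {"grip": 1,"linear": [396.2,336,-46.6],"rot": [0,0,-0.4248]},
  {"grip": 1,"linear": [396.2,336,-46.6],"rot": [0,0,-0.4248]},
  {"grip": 1,"linear": [396.2,336,-46.6],"rot": [0,0,-0.4248]},
  {"grip": 1,"linear": [396.2,336,-46.6],"rot": [0,0,-0.4248]},
  {"grip": 1,"linear": [396.2,336,-46.6],"rot": [0,0,-0.4248]},
  {"grip": 1,"linear": [396.2,336,-46.6],"rot": [0,0,-0.4248]},
  {"grip": 1,"linear": [396.2,336,-46.6],"rot": [0,0,-0.4248]},
  {"grip": 1,"linear": [396.2,336,-46.6],"rot": [0,0,-0.4248]},
])

```text
clock: 2.35
position: [480.5, 98.7, 240.1]
ee_rot: [1.0, -0.002, 0.0, -0.0]
contact_force: [0.7, -0.3, 0.2]
gripper_width: 85.5
grasp_force: 0.0
```

Request:
arm_command([
  {"grip": 1,"linear": [-41,381.8,0],"rot": [0,0,0]},
  {"grip": 1,"linear": [-41,381.8,0],"rot": [0,0,0]},
  {"grip": 1,"linear": [-41,381.8,0],"rot": [0,0,0]},
  {"grip": 1,"linear": [-41,381.8,0],"rot": [0,0,0]},
  {"grip": 1,"linear": [-41,381.8,0],"rot": [0,0,0]},
  {"grip": 1,"linear": [-41,381.8,0],"rot": [0,0,0]},
  {"grip": 0.6,"linear": [-41,381.8,0],"rot": [0,0,0]},
  {"grip": 0.6,"linear": [-41,381.8,20],"rot": [0,0,0]},
  {"grip": 0.6,"linear": [-41,381.8,45],"rot": [0,0,0]},
  {"grip": 0.6,"linear": [-41,381.8,45],"rot": [0,0,0]},
])

```text
clock: 3.6
position: [438.2, -280.0, 193.3]
ee_rot: [1.0, 0.001, -0.002, -0.001]
contact_force: [0.9, -0.4, 1.2]
gripper_width: 51.4
grasp_force: 0.0
```

Run:
```python
from h import *
im=imaging.get_image('side');save(im,'s2.png',(260,140,420,320),4)
s=arm.read_state();print(s['position'],s['gripper_width'],s['joints'])
for z in (195,214):print([proj(im,s['position']+np.array([0,y,z-195.])) for y in (-28,0,28)])
```

```text
[ 439.2834679  -280.66798529  194.89662405] 51.00830336031455 [-2.56850621e-01  2.07699903e-01 -2.40789581e-01  2.21160589e-04
 -1.12354677e+00  1.82962304e+00]
[array([341.58170707, 231.01752782]), array([336.93274587, 220.75547566]), array([332.53453843, 211.04696921])]
[array([341.9466158 , 223.03485111]), array([337.21220284, 212.83187599]), array([332.73724331, 203.18818157])]
```

View pics/s2.png

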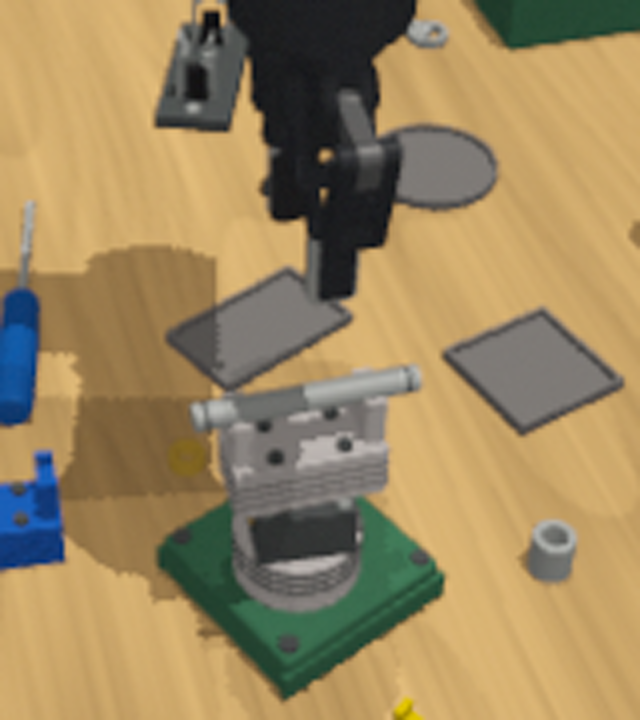

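The fingers appear about 16 px higher in the side picture than I project from the reported TCP. I'll check that against the top view before descending.

Run:
```python
from h import *
np.set_printoptions(precision=1,suppress=True)
S=imaging.get_image('side');T=imaging.get_image('top');save(T,'t2.png',(280,120,440,240),4)
print(at_z(S,(124,240),0),at_z(T,(292,351),0),T['cx'],T['cy'],S['cx'],S['cy'],S['k1'])
p=arm.read_state()['position'];print(p)
for z in (195,222,260):print([proj(T,[p[0],p[1]+y,z]) for y in (-28,0,28)])
print('slab pred',[proj(S,[440.4+a,-269+b,30]) for a,b in ((68,30),(-68,-30),(-30,68),(30,-68))])
```

```text
[-0.6 -7.3  0. ] [ 7.8 -2.9  0. ] 321.06426830704237 202.68265919238618 325.79570928470923 198.80315797380948 -0.009898648652875638
[ 440.1 -281.3  196.2]
[array([404.7, 204.7]), array([394.1, 204.7]), array([383.5, 204.6])]
[array([406.4, 204.3]), array([395.6, 204.2]), array([384.7, 204.2])]
[array([408.9, 203.7]), array([397.7, 203.6]), array([386.6, 203.6])]
slab pred [array([359.7, 259.2]), array([305.4, 294.1]), array([311.7, 255.6]), array([358.1, 298.4])]
```

View pics/t2.png

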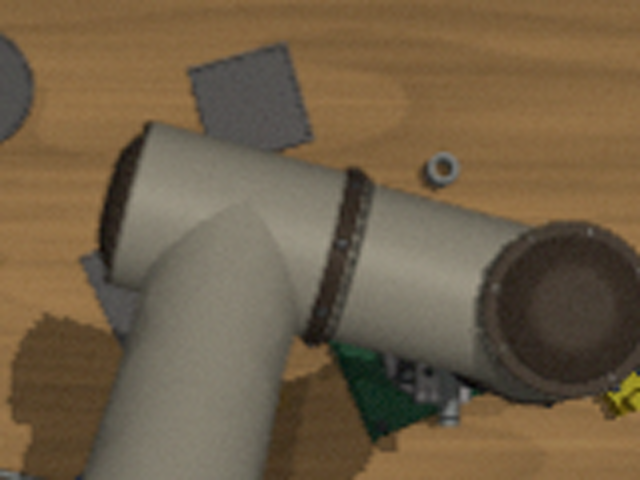

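Run:
```python
from h import *
np.set_printoptions(precision=1,suppress=True)
S=imaging.get_image('side')
for z in (193,206,230,250):print(z,[proj(S,np.array([257.5,569.4,z])+k*np.array([-.412,-.911,0])) for k in (-43,43)])
save(S,'s3.png',(300,140,400,240),6)
i=cv2.imread('pics/side0.png')[0:90,200:300];cv2.imwrite('pics/i0.png',cv2.resize(np.vstack([i]),None,fx=5,fy=5))
```

```text
193 [array([211.8,  57.5]), array([202.1,  67.2])]
206 [array([211.2,  53.6]), array([201.3,  63.2])]
230 [array([210. ,  46.3]), array([200. ,  55.6])]
250 [array([209. ,  40.2]), array([198.8,  49.2])]
```

View pics/i0.png

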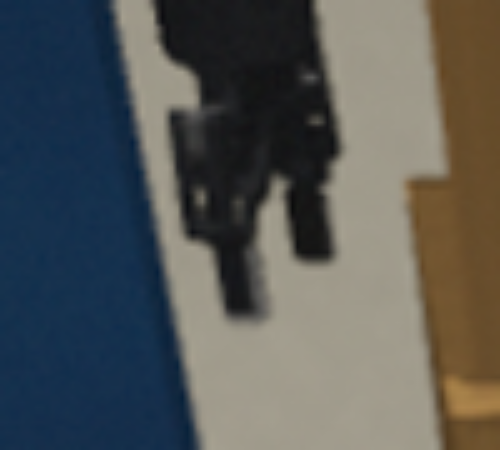

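View pics/s3.png

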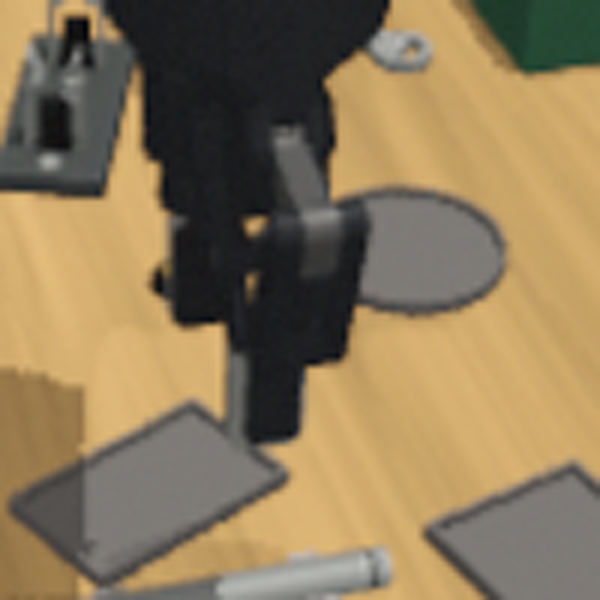

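Request:
arm_command([
  {"grip": 0.6,"linear": [0,0,15],"rot": [0,0,0]},
  {"grip": 0.6,"linear": [0,0,31],"rot": [0,0,0]},
  {"grip": 0.6,"linear": [0,0,31],"rot": [0,0,0]},
])

```text
clock: 4.18
position: [438.0, -281.3, 162.5]
ee_rot: [1.0, -0.0, -0.002, -0.001]
contact_force: [0.2, 1.0, 0.9]
gripper_width: 51.5
grasp_force: 0.0
```

Run:
```python
from h import *
np.set_printoptions(precision=1,suppress=True)
S=imaging.get_image('side');print(arm.tcp_to_grasp,arm.read_state()['position'],[a for a in dir(arm) if a[0]!='_'])
save(S,'s4.png',(290,160,390,260),6)
for z in (164,180,200):print(z,[(proj(S,[439,-281+k,z])-[290,160])*6 for k in (-26,0,26)])
```

```text
18.700000000000003 [ 438.7 -281.7  163.4] ['IKError', 'read_state', 'tcp_to_grasp']
164 [array([303.5, 497.1]), array([278.4, 439.6]), array([254.5, 384.9])]
180 [array([305.2, 459. ]), array([279.7, 401.6]), array([255.5, 347.2])]
200 [array([307.4, 409.8]), array([281.5, 352.8]), array([256.8, 298.6])]
```

View pics/s4.png

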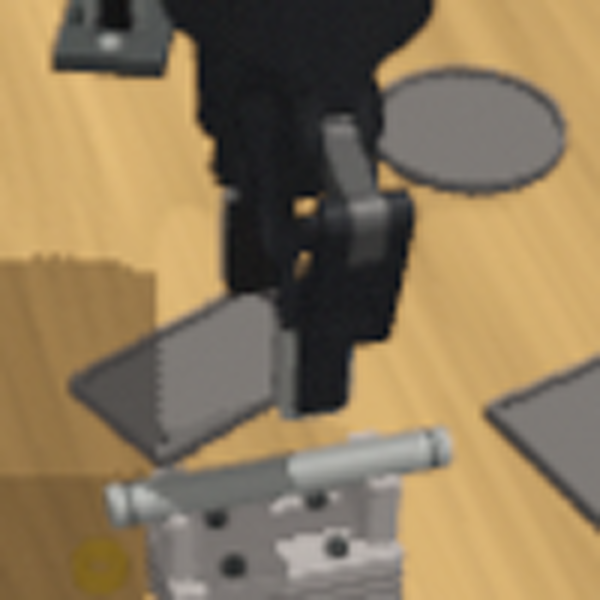

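The tips show in the side view at about z = 199, while the state implies about 168. I'll test this by touch: close at the height the state calls for and see whether the rod is there.

Request:
arm_command([
  {"grip": 0.6,"linear": [0,0,16],"rot": [0,0,0]},
  {"grip": 0.6,"linear": [0,0,32],"rot": [0,0,0]},
  {"grip": 0.25,"linear": [0,0,32],"rot": [0,0,0]},
  {"grip": 0.25,"linear": [0,0,32],"rot": [0,0,0]},
  {"grip": 0.12,"linear": [0,0,32],"rot": [0,0,0]},
  {"grip": 0.05,"linear": [0,0,32],"rot": [0,0,0]},
  {"grip": 0.05,"linear": [0,0,32],"rot": [0,0,0]},
  {"grip": 0.05,"linear": [0,0,32],"rot": [0,0,0]},
])

```text
clock: 5.22
position: [439.1, -281.8, 132.1]
ee_rot: [1.0, 0.0, 0.0, 0.0]
contact_force: [0.1, -0.1, -0.2]
gripper_width: 4.1
grasp_force: 0.0
```

Request:
arm_command([
  {"grip": 0.05,"linear": [0,0,2],"rot": [0,0,0]},
  {"grip": 0.05,"linear": [0,0,4],"rot": [0,0,0]},
  {"grip": 0.05,"linear": [0,0,4],"rot": [0,0,0]},
])

```text
clock: 5.6
position: [438.9, -281.7, 127.7]
ee_rot: [1.0, 0.0, -0.0, -0.0]
contact_force: [0.5, 0.2, 0.6]
gripper_width: 4.5
grasp_force: 0.0
```

Run:
```python
from h import *
S=imaging.get_image('side');print(arm.read_state()['position'],arm.read_state()['contact_force'])
save(S,'s5.png',(290,160,390,260),6)
for z in (128,150,157,160,165):print(z,[(proj(S,[439,-281.8+k,z])-[290,160])*6 for k in (-16,0)])
```

```text
[ 438.99741067 -281.75948795  127.84969649] [ 0.08364419 -0.92262222 -0.08147899]
128 [array([291.10861348, 558.49429825]), array([276.27422897, 523.15337111])]
150 [array([293.1546864 , 508.91501852]), array([278.02501819, 473.70176955])]
157 [array([293.8211556 , 492.76181759]), array([278.59510262, 457.59612909])]
160 [array([294.10912704, 485.78169704]), array([278.84139699, 450.63746659])]
165 [array([294.5922399 , 474.07079499]), array([279.2545491 , 438.96379392])]
```

View pics/s5.png

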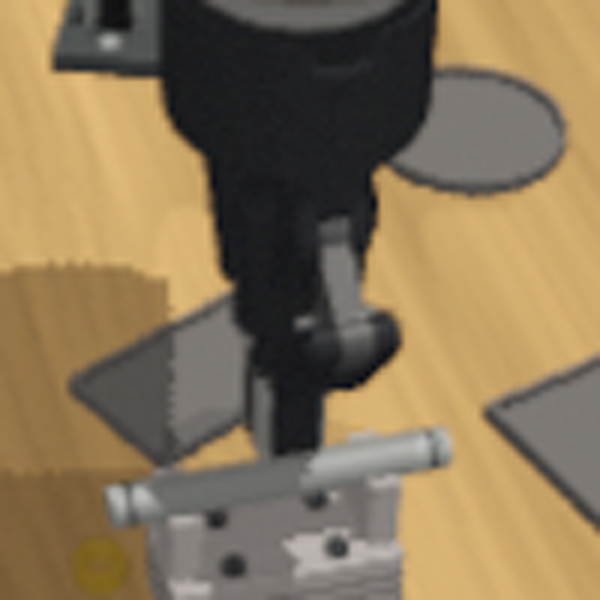

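The finger pads now end right at the rod's upper edge, near (300,455). I'll go slightly lower and read pixel intensities along that column, to tell whether they are above the rod or behind it.

Request:
arm_command([
  {"grip": 0.05,"linear": [0,0,2],"rot": [0,0,0]},
  {"grip": 0.05,"linear": [0,0,4],"rot": [0,0,0]},
  {"grip": 0.05,"linear": [0,0,4],"rot": [0,0,0]},
])

```text
clock: 6.02
position: [438.9, -281.7, 123.8]
ee_rot: [1.0, -0.0, -0.0, -0.0]
contact_force: [0.4, -0.2, -0.5]
gripper_width: 4.1
grasp_force: 0.0
```

Run:
```python
from h import *
S=imaging.get_image('side');s=arm.read_state();print(s['position'],s['contact_force'])
g=cv2.cvtColor(S['frame'],cv2.COLOR_RGB2GRAY).astype(int);p=cv2.cvtColor(cv2.imread('pics/s5.png'),cv2.COLOR_BGR2GRAY)[3::6,3::6].astype(int)
for c in (334,337,339,341,343): print(c,'now',g[230:250,c],'\n   was',p[70:90,c-290])
```

```text
[ 439.01544051 -281.77697536  123.91724786] [ 0.10043948 -0.02130318  0.5177438 ]
334 now [ 92  92  92  91  92  93 101 103 105 109 110 107 103 108 114 116 117 116
 118 116] 
   was [ 89  89  88  88  90  98 103 104 107 110 109 107 103 108 115 116 117 116
 117 117]
337 now [ 30  31  29  31  29  29  29  58 100 111 109 106 104 113 117 117 117 117
 117 117] 
   was [ 30  28  29  30  28  44  93 105 107 109 108 105 105 114 116 116 116 118
 117 120]
339 now [ 29  31  29  30  27  28  27  88 106 110 108 104 104 114 117 116 117 117
 117 156] 
   was [ 30  29  27  29  31  62  96 108 109 111 109 106 106 113 117 117 117 117
 120 162]
341 now [ 28  27  31  31  27  27  55  97 109 129 125 108  85  63  79 110 118 117
 117 168] 
   was [ 30  28  30  32  34  91 109 145 128 138 130 108  81  62  78 110 119 118
 121 172]
343 now [ 64  78  82  81  82 103 153 162 149 140 126  97  66  47  71 108 117 117
 118 168] 
   was [ 85  88  89  91 116 148 174 175 160 142 122  95  64  50  76 111 118 117
 123 169]
```

The pad tips moved down over the rod, so they are above it. The reported TCP height is therefore about 37 mm too low. I'll touch the rod gently to get the exact offset.

Request:
arm_command([
  {"grip": 0.05,"linear": [0,0,1.5],"rot": [0,0,0]},
  {"grip": 0.05,"linear": [0,0,3],"rot": [0,0,0]},
  {"grip": 0.05,"linear": [0,0,3],"rot": [0,0,0]},
])

```text
clock: 6.45
position: [438.9, -281.7, 120.9]
ee_rot: [1.0, -0.0, -0.0, -0.0]
contact_force: [0.2, -0.2, -0.1]
gripper_width: 4.4
grasp_force: 0.0
```

Request:
arm_command([
  {"grip": 0.05,"linear": [0,0,1],"rot": [0,0,0]},
  {"grip": 0.05,"linear": [0,0,1.5],"rot": [0,0,0]},
  {"grip": 0.05,"linear": [0,0,1.5],"rot": [0,0,0]},
])

```text
clock: 6.82
position: [439.1, -281.8, 119.5]
ee_rot: [1.0, 0.0, -0.0, -0.0]
contact_force: [-0.5, 0.1, -0.5]
gripper_width: 4.4
grasp_force: 0.0
```

Request:
arm_command([
  {"grip": 0.05,"linear": [0,0,1],"rot": [0,0,0]},
  {"grip": 0.05,"linear": [0,0,1.5],"rot": [0,0,0]},
  {"grip": 0.05,"linear": [0,0,1.5],"rot": [0,0,0]},
])

```text
clock: 7.2
position: [439.3, -282.1, 118.7]
ee_rot: [1.0, 0.0, 0.0, 0.0]
contact_force: [-2.1, 0.8, 4.0]
gripper_width: 4.2
grasp_force: 2.3
```

Request:
arm_command([
  {"grip": 0.05,"linear": [0,0,1],"rot": [0,0,0]},
  {"grip": 0.05,"linear": [0,0,1.5],"rot": [0,0,0]},
  {"grip": 0.05,"linear": [0,0,1.5],"rot": [0,0,0]},
])

```text
clock: 7.58
position: [439.6, -282.5, 118.5]
ee_rot: [1.0, 0.0, 0.001, 0.001]
contact_force: [-3.2, -1.1, 11.3]
gripper_width: 4.3
grasp_force: 5.2
```

Request:
arm_command([
  {"grip": 0.05,"linear": [0,0,-10],"rot": [0,0,0]},
  {"grip": 0.5,"linear": [0,0,-20],"rot": [0,0,0]},
  {"grip": 0.5,"linear": [0,0,-20],"rot": [0,0,0]},
  {"grip": 0.5,"linear": [0,0,-20],"rot": [0,0,0]},
  {"grip": 0.5,"linear": [0,0,0],"rot": [0,0,0]},
  {"grip": 0.5,"linear": [0,0,12],"rot": [0,0,0]},
  {"grip": 0.5,"linear": [0,0,22.5],"rot": [0,0,0]},
  {"grip": 0.5,"linear": [0,0,22.5],"rot": [0,0,0]},
])

```text
clock: 8.57
position: [438.5, -281.6, 93.1]
ee_rot: [1.0, -0.0, -0.001, -0.0]
contact_force: [-0.3, -0.1, 0.1]
gripper_width: 42.8
grasp_force: 0.0
```

Request:
arm_command([
  {"grip": 0.25,"linear": [0,0,0],"rot": [0,0,0]},
  {"grip": 0.2,"linear": [0,0,0],"rot": [0,0,0]},
  {"grip": 0.17,"linear": [0,0,0],"rot": [0,0,0]},
  {"grip": 0.17,"linear": [0,0,0],"rot": [0,0,0]},
])

```text
clock: 9.07
position: [439.2, -281.9, 94.3]
ee_rot: [1.0, 0.0, 0.0, 0.0]
contact_force: [0.1, 0.5, 0.3]
gripper_width: 14.3
grasp_force: 0.1
```

Request:
arm_command([
  {"grip": 0.1,"linear": [0,0,0],"rot": [0,0,0]},
  {"grip": 0.0,"linear": [0,0,0],"rot": [0,0,0]},
  {"grip": 0.0,"linear": [0,0,0],"rot": [0,0,0]},
  {"grip": 0.0,"linear": [0,0,0],"rot": [0,0,0]},
  {"grip": 0.0,"linear": [0,0,-3],"rot": [0,0,0]},
  {"grip": 0.0,"linear": [0,0,-15],"rot": [0,0,0]},
  {"grip": 0.0,"linear": [0,0,-50],"rot": [0,0,0]},
  {"grip": 0.0,"linear": [0,0,-80],"rot": [0,0,0]},
  {"grip": 0.0,"linear": [0,0,-80],"rot": [0,0,0]},
  {"grip": 0.0,"linear": [0,0,-80],"rot": [0,0,0]},
])

```text
clock: 10.32
position: [438.3, -281.3, 173.2]
ee_rot: [1.0, -0.0, -0.001, -0.001]
contact_force: [0.3, -0.2, -0.9]
gripper_width: 12.1
grasp_force: 58.5
```

```bash
cat > rod.py <<'E'
from h import *
import sys
np.set_printoptions(precision=1,suppress=True)
# measure where rod end tips appear relative to TCP in side & top: networks
for c in ('side','top'):
    im=imaging.get_image(c);s=arm.read_state();p=s['position']
    print(c,p,s['gripper_width'],s['contact_force'])
    for q in models.tip_of(im,'shaft')[:3]:
        print(round(q['score'],2),np.array(q['pixel']),at_z(im,q['pixel'],p[2]+38+18.7),proj(im,[p[0],p[1],p[2]+56.7]))
    for q in models.spot_in(im,'shaft')[:3]: print(round(q['score'],2),np.array(q['rect']))
E
python3 rod.py
```

```text
side [ 438.1 -281.3  172.8] 11.99808860962747 [ 0.1 -0.9 -1.5]
0.9 [252.8 363.9] [ 253.8 -537.   229.5] [336.9 206.5]
0.64 [338.2 207.6] [ 439.4 -284.8  229.5] [336.9 206.5]
0.85 [212.3 331.7 288.9 397.9]
0.75 [305.2 198.  369.2 219. ]
top [ 438.4 -281.6  172.9] 11.854504536763312 [ 0.3 -0.2 -1.7]
0.55 [427.5 272.8] [ 264.7 -362.1  229.6] [396.1 204.8]
0.63 [413.2 246.5 443.6 296.1]
0.49 [394.8 219.6 397.1 229. ]
```

```bash
cat > seg.py <<'E'
from h import *
np.set_printoptions(precision=1,suppress=True)
def seg(im,name,c,z,half,r=45):
    k=4;f=cv2.resize(im['frame'],None,fx=k,fy=k,interpolation=cv2.INTER_CUBIC)
    hsv=cv2.cvtColor(cv2.GaussianBlur(f,(0,0),3),cv2.COLOR_RGB2HSV)
    u0,v0=int(c[0]-r),int(c[1]-r);sub=hsv[v0*k:(v0+2*r)*k,u0*k:(u0+2*r)*k]
    t,m=cv2.threshold(sub[:,:,1],0,255,cv2.THRESH_BINARY_INV+cv2.THRESH_OTSU)
    m=cv2.morphologyEx(m,cv2.MORPH_OPEN,np.ones((9,9)));m=cv2.morphologyEx(m,cv2.MORPH_CLOSE,np.ones((15,15)))
    cs=cv2.findContours(m,cv2.RETR_EXTERNAL,cv2.CHAIN_APPROX_NONE)[0]
    q=min([x for x in cs if cv2.contourArea(x)>3000],key=lambda x:-cv2.pointPolygonTest(x,(r*k,r*k),True))
    W=np.array([at_z(im,((p[0]+.5)/k-.5+u0,(p[1]+.5)/k-.5+v0),z)[:2] for p in q[:,0]])
    rc=cv2.minAreaRect(W.astype(np.float32));(cx,cy),(w,h),a=rc
    if h>w:a+=90;w,h=h,w
    M=cv2.moments(W.astype(np.float32).reshape(-1,1,2));print(name,'thr',t,'rect',np.array([cx,cy,w,h]),'yaw',round((a+90)%180-90,1),'centroid',round(M['m10']/M['m00'],1),round(M['m01']/M['m00'],1),'area',round(M['m00']))
if __name__=='__main__':
    T=imaging.get_image('top')
    seg(T,'rail',proj(T,[510,206,12]),12,0,25)
    seg(T,'obl',proj(T,[475,-72,8]),8,0,21)
    seg(T,'sq',proj(T,[624,-151,8]),8,0,20)
    seg(T,'rnd',proj(T,[636,57,8]),8,0,22)
E
python3 seg.py
```

```text
rail thr 71.0 rect [509.8 208.4 128.6  53.2] yaw 67.8 centroid 509.7 208.0 area 6565
obl thr 83.0 rect [477.2 -79.  125.3 104.2] yaw 0.2 centroid 478.9 -87.4 area 10802
sq thr 75.0 rect [ 618.8 -149.1  119.5  101.6] yaw -89.8 centroid 612.2 -146.6 area 7956
rnd thr 73.0 rect [636.3  58.9  90.7  90.4] yaw 26.9 centroid 636.5 58.9 area 6450
```

Request:
arm_command([
  {"grip": 0,"linear": [71,-490,0],"rot": [0,0,-1.183]},
  {"grip": 0,"linear": [71,-490,0],"rot": [0,0,-1.183]},
  {"grip": 0,"linear": [71,-490,0],"rot": [0,0,-1.183]},
  {"grip": 0,"linear": [71,-490,0],"rot": [0,0,-1.183]},
  {"grip": 0,"linear": [71,-490,0],"rot": [0,0,-1.183]},
  {"grip": 0,"linear": [71,-490,0],"rot": [0,0,-1.183]},
  {"grip": 0,"linear": [71,-490,0],"rot": [0,0,-1.183]},
  {"grip": 0,"linear": [71,-490,0],"rot": [0,0,-1.183]},
  {"grip": 0,"linear": [71,-490,0],"rot": [0,0,-1.183]},
  {"grip": 0,"linear": [71,-490,0],"rot": [0,0,-1.183]},
])

```text
clock: 11.92
position: [509.6, 208.1, 173.4]
ee_rot: [0.83, 0.558, -0.001, 0.0]
contact_force: [0.3, -0.7, -2.1]
gripper_width: 12.3
grasp_force: 58.7
```

Request:
arm_command([
  {"grip": 0,"linear": [0,0,40],"rot": [0,0,0]},
  {"grip": 0,"linear": [0,0,80],"rot": [0,0,0]},
  {"grip": 0,"linear": [0,0,115],"rot": [0,0,0]},
  {"grip": 0,"linear": [0,0,135],"rot": [0,0,0]},
  {"grip": 0,"linear": [0,0,135],"rot": [0,0,0]},
  {"grip": 0,"linear": [0,0,135],"rot": [0,0,0]},
])

```text
clock: 12.68
position: [510.9, 207.9, 40.2]
ee_rot: [0.83, 0.557, 0.001, 0.0]
contact_force: [0.8, -0.8, -1.6]
gripper_width: 12.2
grasp_force: 58.7
```

```bash
python3 - <<'E'
from h import *
np.set_printoptions(precision=1,suppress=True)
S=imaging.get_image('side');s=arm.read_state();p=s['position'];print(p,s['gripper_width'],s['contact_force'],s['joints'])
save(S,'s6.png',(270,100,360,190),6.6)
f=lambda q:(proj(S,q)-[270,100])*6.6+3.3
d=np.array([np.cos(np.radians(67.8)),np.sin(np.radians(67.8)),0])
c=np.array([p[0],p[1],p[2]+56]);print('rod ends',f(c-55*d),f(c+55*d))
r=np.array([510,208,0]);n=np.array([-d[1],d[0],0])
for k in(-38,38):print('lip tops',f(r+k*d+[0,0,65]),f(r+k*d+[0,0,45]))
for k in(-65,65):print('rail c',[f(r+k*d+j*n+[0,0,12]) for j in(-28,28)])
E
python3 seg.py | tail -2
```

```text
[511.1 208.2  40.4] 12.01914602555684 [ 0.5  0.2 -1.4] [ 0.7  0.4 -0.4  0.  -0.8  2.1]
rod ends [250.  280.4] [285.4 154.4]
lip tops [254.8 323.4] [255.6 362.5]
lip tops [278.9 234.7] [279.4 272.8]
rail c [array([311.6, 464.2]), array([184.8, 455.1])]
rail c [array([346.7, 307.6]), array([229.6, 299.7])]
sq thr 73.0 rect [ 624.5 -151.    77.6   77.1] yaw 15.8 centroid 624.5 -151.2 area 5746
rnd thr 72.0 rect [636.5  58.9  91.3  90. ] yaw 0.5 centroid 636.5 58.9 area 6456
```

View pics/s6.png

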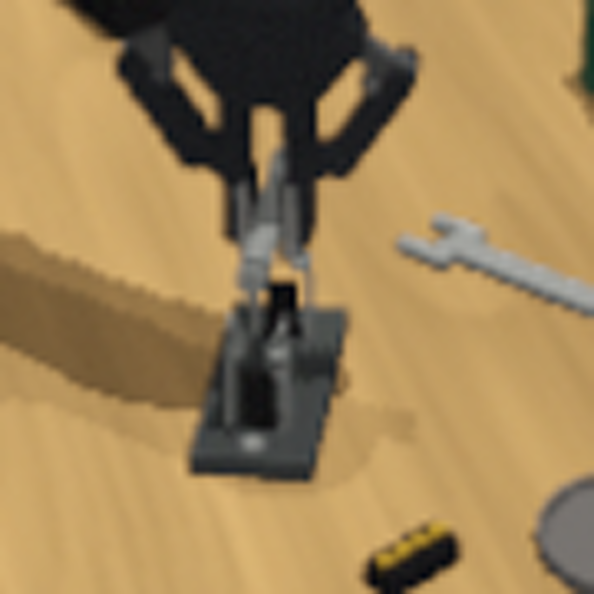

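The rod hangs over the rail with its near end at about (254,273). The near clip's centre is at about (256,370), so they line up laterally within 1–2 mm. I'll descend and watch the force.

Request:
arm_command([
  {"grip": 0,"linear": [0,0,10],"rot": [0,0,0]},
  {"grip": 0,"linear": [0,0,18],"rot": [0,0,0]},
  {"grip": 0,"linear": [0,0,24],"rot": [0,0,0]},
  {"grip": 0,"linear": [0,0,28],"rot": [0,0,0]},
  {"grip": 0,"linear": [0,0,28],"rot": [0,0,0]},
])

```text
clock: 13.4
position: [509.9, 208.1, 10.5]
ee_rot: [0.83, 0.558, -0.0, 0.0]
contact_force: [0.1, 0.3, -1.2]
gripper_width: 11.6
grasp_force: 58.7
```

Run:
```python
from h import *
np.set_printoptions(precision=1,suppress=True)
S=imaging.get_image('side')
for e in (-3,0,3):print([proj(S,[439+e+k,-281.7,229.3]) for k in(-55,55)])
d=np.array([np.cos(np.radians(67.8)),np.sin(np.radians(67.8)),0])
for k in ('shaft','rail'):
  print(k,[(round(q['score'],2),np.array(q['rect'])) for q in models.spot_in(S,k)[:3]],[(np.array(q['pixel'])) for q in models.tip_of(S,k)[:3]])
p=arm.read_state()['position'];c=np.array([p[0],p[1],p[2]+56]);print(p,[proj(S,c+k*d) for k in(-55,0,55)])
r=np.array([510,208,0]);print('rail',proj(S,r))
```

```text
[array([305.4, 212.3]), array([365.3, 201.7])]
[array([307.1, 212. ]), array([366.9, 201.4])]
[array([308.8, 211.7]), array([368.4, 201.1])]
shaft [(0.8, array([212.7, 335. , 292.6, 395.4])), (0.41, array([305.9, 136.1, 313.8, 155.7]))] [array([252.1, 364.2]), array([311.9, 141.3])]
rail [(0.81, array([298.9, 146.1, 322.7, 175. ]))] [array([313. , 156.4])]
[510.2 208.4  11.3] [array([307.3, 150.9]), array([310. , 140.9]), array([312.6, 131.5])]
rail [310.3 160.2]
```

Request:
arm_command([
  {"grip": 0,"linear": [0,0,4],"rot": [0,0,0]},
  {"grip": 0,"linear": [0,0,7],"rot": [0,0,0]},
  {"grip": 0,"linear": [0,0,9],"rot": [0,0,0]},
  {"grip": 0,"linear": [0,0,9],"rot": [0,0,0]},
])

```text
clock: 14.15
position: [510.2, 208.3, 1.9]
ee_rot: [0.83, 0.558, 0.0, 0.0]
contact_force: [0.0, -0.4, -1.3]
gripper_width: 12.2
grasp_force: 58.7
```

Request:
arm_command([
  {"grip": 0,"linear": [0,0,1],"rot": [0,0,0]},
  {"grip": 0,"linear": [0,0,2],"rot": [0,0,0]},
  {"grip": 0,"linear": [0,0,2],"rot": [0,0,0]},
])

```text
clock: 14.52
position: [510.4, 208.5, 0.3]
ee_rot: [0.83, 0.558, 0.0, 0.0]
contact_force: [0.7, 0.2, 2.1]
gripper_width: 12.1
grasp_force: 59.0
```

Request:
arm_command([
  {"grip": 0,"linear": [0,0,1],"rot": [0,0,0]},
  {"grip": 0,"linear": [0,0,2],"rot": [0,0,0]},
  {"grip": 0,"linear": [0,0,2],"rot": [0,0,0]},
])

```text
clock: 14.9
position: [510.2, 208.4, -2.0]
ee_rot: [0.83, 0.558, 0.0, -0.0]
contact_force: [0.8, -0.4, 2.1]
gripper_width: 11.9
grasp_force: 59.0
```

Request:
arm_command([
  {"grip": 0,"linear": [0,0,1.5],"rot": [0,0,0]},
  {"grip": 0,"linear": [0,0,3],"rot": [0,0,0]},
  {"grip": 0,"linear": [0,0,4],"rot": [0,0,0]},
  {"grip": 0,"linear": [0,0,4],"rot": [0,0,0]},
])

```text
clock: 15.4
position: [509.6, 207.9, -6.6]
ee_rot: [0.83, 0.557, -0.001, -0.0]
contact_force: [1.0, 0.0, -3.0]
gripper_width: 11.9
grasp_force: 58.6
```

Request:
arm_command([
  {"grip": 0,"linear": [0,0,1.5],"rot": [0,0,0]},
  {"grip": 0,"linear": [0,0,3],"rot": [0,0,0]},
  {"grip": 0,"linear": [0,0,4],"rot": [0,0,0]},
  {"grip": 0,"linear": [0,0,4],"rot": [0,0,0]},
])

```text
clock: 15.9
position: [509.8, 208.0, -10.3]
ee_rot: [0.83, 0.558, -0.0, -0.0]
contact_force: [0.5, -1.0, -1.8]
gripper_width: 12.0
grasp_force: 58.6
```

Request:
arm_command([
  {"grip": 0,"linear": [0,0,1],"rot": [0,0,0]},
  {"grip": 0,"linear": [0,0,2],"rot": [0,0,0]},
  {"grip": 0,"linear": [0,0,2],"rot": [0,0,0]},
])

```text
clock: 16.27
position: [510.0, 208.1, -10.7]
ee_rot: [0.83, 0.558, 0.0, 0.0]
contact_force: [-2.6, -1.5, 8.2]
gripper_width: 12.0
grasp_force: 59.7
```

Request:
arm_command([
  {"grip": 0,"linear": [0,0,1],"rot": [0,0,0]},
  {"grip": 0,"linear": [0,0,2],"rot": [0,0,0]},
  {"grip": 0,"linear": [0,0,2],"rot": [0,0,0]},
])

```text
clock: 16.65
position: [510.1, 208.1, -10.9]
ee_rot: [0.83, 0.558, 0.0, 0.0]
contact_force: [-6.5, -1.8, 19.3]
gripper_width: 11.8
grasp_force: 60.9
```

Request:
arm_command([
  {"grip": 0,"linear": [0,0,-3.5],"rot": [0,0,0]},
  {"grip": 0,"linear": [0,0,-3.5],"rot": [0,0,0]},
  {"grip": 0.5,"linear": [0,0,-3.5],"rot": [0,0,0]},
  {"grip": 0.5,"linear": [0,0,-3.5],"rot": [0,0,0]},
  {"grip": 0.5,"linear": [0,0,-3.5],"rot": [0,0,0]},
  {"grip": 0.5,"linear": [0,0,-30],"rot": [0,0,0]},
  {"grip": 0.5,"linear": [0,0,-80],"rot": [0,0,0]},
  {"grip": 0.5,"linear": [0,0,-134],"rot": [0,0,0]},
  {"grip": 0.5,"linear": [0,0,-184],"rot": [0,0,0]},
  {"grip": 0.5,"linear": [0,0,-184],"rot": [0,0,0]},
])

```text
clock: 17.9
position: [512.6, 209.8, 175.0]
ee_rot: [0.83, 0.558, 0.005, 0.0]
contact_force: [0.0, -0.2, -0.1]
gripper_width: 42.4
grasp_force: 0.0
```

Run:
```python
from h import *
from seg import seg
np.set_printoptions(precision=1,suppress=True)
T=imaging.get_image('top');S=imaging.get_image('side')
for im in (T,S):
  for q in models.tip_of(im,'head')[:3]: print(round(q['score'],2),at_z(im,q['pixel'],94))
  for q in models.spot_in(im,'head')[:3]: print(round(q['score'],2),np.array(q['rect']))
for im in (T,S):
  P=np.array([proj(im,[437+a,-281.8+b,z]) for a in(-37,37) for b in(-12.5,12.5) for z in(94,150)]);print('pred',P.min(0),P.max(0))
seg(T,'obl',proj(T,[475,-72,8]),8,0,21);seg(T,'sq',proj(T,[624,-151,8]),8,0,20)
g=T['frame'];u,v=proj(T,[437,-281.8,124]).astype(int);print(u,v)
h=cv2.cvtColor(g,cv2.COLOR_RGB2GRAY);print(h[v-18:v+19,u-9:u+10])
```

```text
0.73 [ 291.2 -188.8   94. ]
0.68 [ 434.7 -404.2   94. ]
0.65 [ 433.4 -272.3   94. ]
0.86 [384.2 193.6 398.4 223.2]
0.66 [353.  246.5 366.2 272.5]
0.55 [419.6 197.1 442.  223.6]
0.85 [ 435.2 -282.2   94. ]
0.77 [ 406.6 -473.1   94. ]
0.59 [ 282.2 -290.6   94. ]
0.89 [312.7 231.9 353.7 270.6]
0.86 [237.3 252.7 275.7 285.2]
0.57 [333.  316.  374.2 366.5]
pred [384.9 192.8] [396.6 220.3]
pred [314.6 231.1] [356.1 268. ]
obl thr 73.0 rect [472.6 -73.  105.5  62.1] yaw 23.9 centroid 474.5 -72.3 area 5903
sq thr 73.0 rect [ 624.4 -151.    77.3   77.1] yaw 16.0 centroid 624.5 -151.2 area 5736
390 206
[[ 75  65  65  70  64  66  65  64  50  43  44  58  62  86 106 111 112 114
  115]
 [ 60  64  67  64  64  63  67  65  63  61  61  63  62  66  95 109 111 110
  110]
 [ 66  65  68  66  63  65  63  63  64  63  66  64  63  58  78 101 109 109
  108]
 [ 67  65  65  69  72  66  65  66  64  61  66  67  68  61  68  95 113 113
  114]
 [ 65  64  66  67  65  65  64  68  64  66  64  67  63  61  61  97 116 118
  118]
 [ 64  65  68  89 126 115  91 126 147 146 147 147 147 136 124 141 132 115
  117]
 [ 63  70  56 
[... 1797 characters left out ...]
 157 158 159 159 160 158 149 150 160 117  65
   67]
 [ 68  76  61 115 130  85 113 149 158 162 160 163 160 127 139 158 117  64
   66]
 [ 45  45  47 117 124  75 106 148 160 160 159 161 161 123 136 159 114  59
   58]
 [ 40  40  33 121 124  75 106 147 161 161 161 158 159 121 133 162 118  94
  111]
 [ 31  30  46  68  69  51  73  94 103 102 108 104 103 102 121 131 113 110
  111]
 [ 38  36  38  39  38  38  44  62  64  67  63  69  68  96 115 118 115 112
  113]
 [ 37  41  35  39  38  35  37  49  53  52  88 111 110 113 116 116 114 117
  114]
 [ 41  36  34  44  38  38  38  50  94 112 115 116 116 118 117 114 117 117
  118]
 [ 35  28  37  38  43  56  93 110 116 117 117 119 117 119 119 119 116 120
  120]]
```

```bash
python3 go.py 67.8 510 208 170  437.5 -281.8 170 0; echo; python3 go.py 0 437.5 -281.8 170 474.3 -72.2 170 24.5
```

```text
[-480.9  117.9   -0. ] rz 1.1833

[  36.8 -209.6   -0. ] rz -0.4276
```

Request:
arm_command([
  {"grip": 0.7,"linear": [-480.9,117.9,0],"rot": [0,0,1.1833]},
  {"grip": 0.7,"linear": [-480.9,117.9,0],"rot": [0,0,1.1833]},
  {"grip": 0.7,"linear": [-480.9,117.9,0],"rot": [0,0,1.1833]},
  {"grip": 0.7,"linear": [-480.9,117.9,0],"rot": [0,0,1.1833]},
  {"grip": 0.7,"linear": [-480.9,117.9,0],"rot": [0,0,1.1833]},
  {"grip": 0.7,"linear": [-480.9,117.9,0],"rot": [0,0,1.1833]},
  {"grip": 0.7,"linear": [-480.9,117.9,0],"rot": [0,0,1.1833]},
  {"grip": 0.7,"linear": [-480.9,117.9,0],"rot": [0,0,1.1833]},
  {"grip": 0.7,"linear": [-480.9,117.9,0],"rot": [0,0,1.1833]},
  {"grip": 0.7,"linear": [-480.9,117.9,0],"rot": [0,0,1.1833]},
])

```text
clock: 19.45
position: [436.8, -281.5, 169.0]
ee_rot: [1.0, -0.001, -0.001, -0.0]
contact_force: [0.3, -0.0, -1.5]
gripper_width: 60.0
grasp_force: 0.0
```

Request:
arm_command([
  {"grip": 0.7,"linear": [0,0,30],"rot": [0,0,0]},
  {"grip": 0.7,"linear": [0,0,60],"rot": [0,0,0]},
  {"grip": 0.7,"linear": [0,0,85],"rot": [0,0,0]},
  {"grip": 0.7,"linear": [0,0,100],"rot": [0,0,0]},
  {"grip": 0.6,"linear": [0,0,106],"rot": [0,0,0]},
  {"grip": 0.5,"linear": [0,0,106],"rot": [0,0,0]},
  {"grip": 0.44,"linear": [0,0,106],"rot": [0,0,0]},
  {"grip": 0.44,"linear": [0,0,106],"rot": [0,0,0]},
])

```text
clock: 20.45
position: [437.8, -281.7, 64.8]
ee_rot: [1.0, -0.0, 0.001, 0.0]
contact_force: [-0.0, 0.9, -0.4]
gripper_width: 38.0
grasp_force: 0.0
```

Run:
```python
from h import *
from seg import seg
np.set_printoptions(precision=1,suppress=True)
T=imaging.get_image('top');S=imaging.get_image('side');save(S,'s7.png',(260,90,400,310),2.7)
a=T['frame'];u,v=proj(T,[510,208,30]).astype(int);b=a[v-30:v+30,u-30:u+30];r=S['frame'];r=r[130:180,285:345]
o=np.hstack([cv2.resize(b,(380,380),interpolation=cv2.INTER_CUBIC),cv2.resize(r,(400,333),interpolation=cv2.INTER_CUBIC)[:333].copy() if 0 else cv2.resize(r,(400,380),interpolation=cv2.INTER_CUBIC)])
cv2.imwrite('pics/rail.png',o[:,:,::-1])
d=np.array([np.cos(np.radians(67.8)),np.sin(np.radians(67.8)),0])
for z,c in((45,[510,208]),):
  print('pred ends top',[((proj(T,[*c,z]+k*d)-[u-30,v-30]+.5)*380/60) for k in(-55,55)],'side',[((proj(S,[*c,z]+k*d)-[285,130]+.5)*[400/60,380/50]+[380,0]) for k in(-55,55)])
```

```text
pred ends top [array([297. , 239.8]), array([ 80.6, 150. ])] side [array([532.5, 213.9]), array([567.3,  64.4])]
```

View pics/rail.png

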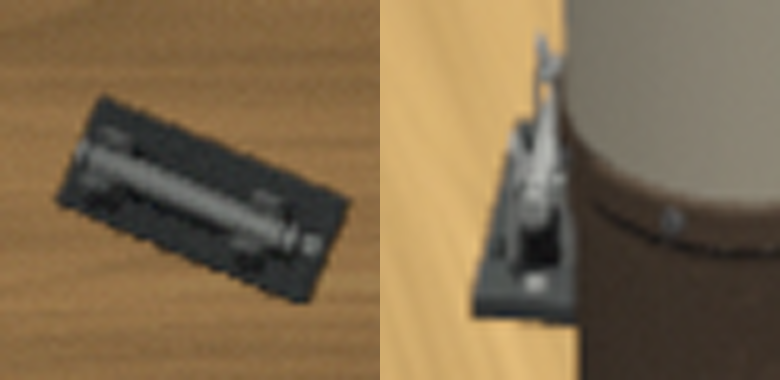

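The top view shows the rod in both clips, from (77,148) to (299,240). Its centre matches the clips' midpoint to about 1 mm, so it is home. Now I'll grip the head.

Request:
arm_command([
  {"grip": 0.4,"linear": [0,0,0],"rot": [0,0,0]},
  {"grip": 0.35,"linear": [0,0,0],"rot": [0,0,0]},
  {"grip": 0,"linear": [0,0,0],"rot": [0,0,0]},
  {"grip": 0,"linear": [0,0,0],"rot": [0,0,0]},
  {"grip": 0,"linear": [0,0,0],"rot": [0,0,0]},
  {"grip": 0,"linear": [0,0,-3],"rot": [0,0,0]},
  {"grip": 0,"linear": [0,0,-10],"rot": [0,0,0]},
  {"grip": 0,"linear": [0,0,-10],"rot": [0,0,0]},
])

```text
clock: 21.55
position: [437.6, -281.6, 74.3]
ee_rot: [1.0, -0.0, 0.0, 0.0]
contact_force: [0.8, 0.1, -2.7]
gripper_width: 34.8
grasp_force: 59.9
```

Request:
arm_command([
  {"grip": 0,"linear": [0,0,-40],"rot": [0,0,0]},
  {"grip": 0,"linear": [36.8,-209.6,-40],"rot": [0,0,-0.4276]},
  {"grip": 0,"linear": [36.8,-209.6,-40],"rot": [0,0,-0.4276]},
  {"grip": 0,"linear": [36.8,-209.6,-40],"rot": [0,0,-0.4276]},
  {"grip": 0,"linear": [36.8,-209.6,-40],"rot": [0,0,-0.4276]},
  {"grip": 0,"linear": [36.8,-209.6,-40],"rot": [0,0,-0.4276]},
  {"grip": 0,"linear": [36.8,-209.6,20],"rot": [0,0,-0.4276]},
  {"grip": 0,"linear": [36.8,-209.6,60],"rot": [0,0,-0.4276]},
  {"grip": 0,"linear": [36.8,-209.6,85],"rot": [0,0,-0.4276]},
  {"grip": 0,"linear": [36.8,-209.6,85],"rot": [0,0,-0.4276]},
])

```text
clock: 22.8
position: [472.2, -73.2, -12.7]
ee_rot: [0.977, 0.211, -0.003, -0.0]
contact_force: [0.5, -0.3, -1.7]
gripper_width: 34.9
grasp_force: 60.7
```

Run:
```python
from h import *
np.set_printoptions(precision=1,suppress=True)
S=imaging.get_image('side');T=imaging.get_image('top');print(arm.read_state()['position'])
for q in models.tip_of(S,'block')[:3]: print('block',round(q['score'],2),at_z(S,q['pixel'],62))
for q in models.tip_of(T,'block')[:3]: print('block',round(q['score'],2),at_z(T,q['pixel'],62))
a=T['frame'];u,v=proj(T,[437,-280,94]).astype(int)
b=a[v-30:v+30,u-30:u+30];r=S['frame'][170:270,285:405]
o=np.hstack([cv2.resize(b,(360,360),interpolation=cv2.INTER_CUBIC),cv2.resize(r,(432,360),interpolation=cv2.INTER_CUBIC)])
cv2.imwrite('pics/blk.png',o[:,:,::-1]);print(u,v)
f=lambda p:(proj(T,p)-[u-30,v-30]+.5)*6;print(f([437,-281.8,94]))
```

```text
[474.8 -72.6 -10.4]
block 0.62 [ 438.5 -272.6   62. ]
block 0.41 [ 599.2 -201.8   62. ]
block 0.72 [ 434.2 -289.5   62. ]
388 207
[191.2 183.9]
```

View pics/blk.png

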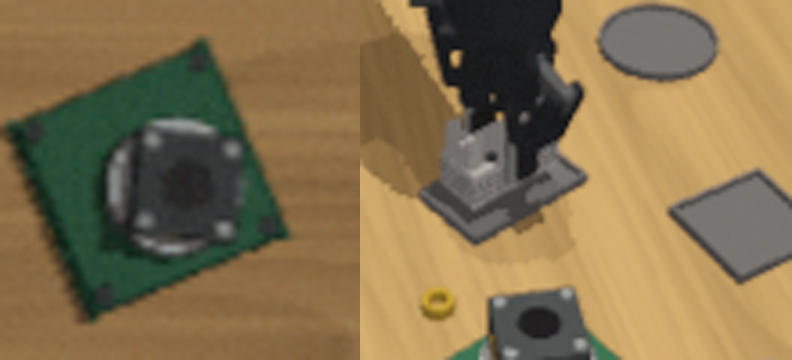

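The left half shows the block centred near (189,184) and turned about −6°. The right half shows the head hanging over the oblong tray. I'll lower the head now.

Request:
arm_command([
  {"grip": 0,"linear": [0,0,6],"rot": [0,0,0]},
  {"grip": 0,"linear": [0,0,11],"rot": [0,0,0]},
  {"grip": 0,"linear": [0,0,14],"rot": [0,0,0]},
  {"grip": 0,"linear": [0,0,15],"rot": [0,0,0]},
  {"grip": 0,"linear": [0,0,15],"rot": [0,0,0]},
])

```text
clock: 23.62
position: [474.3, -71.9, -26.0]
ee_rot: [0.977, 0.212, 0.0, 0.0]
contact_force: [0.5, 0.1, -1.9]
gripper_width: 35.1
grasp_force: 61.0
```

Request:
arm_command([
  {"grip": 0,"linear": [0,0,1],"rot": [0,0,0]},
  {"grip": 0,"linear": [0,0,1.5],"rot": [0,0,0]},
  {"grip": 0,"linear": [0,0,1.5],"rot": [0,0,0]},
])

```text
clock: 24.0
position: [474.4, -71.9, -26.3]
ee_rot: [0.977, 0.212, 0.0, 0.0]
contact_force: [-3.1, 1.3, 9.7]
gripper_width: 34.6
grasp_force: 62.2
```

Request:
arm_command([
  {"grip": 0,"linear": [0,0,-1.5],"rot": [0,0,0]},
  {"grip": 0.5,"linear": [0,0,-1.5],"rot": [0,0,0]},
  {"grip": 0.6,"linear": [0,0,-1.5],"rot": [0,0,0]},
  {"grip": 0.6,"linear": [0,0,-1.5],"rot": [0,0,0]},
  {"grip": 0.6,"linear": [0,0,-20],"rot": [0,0,0]},
  {"grip": 0.6,"linear": [0,0,-60],"rot": [0,0,0]},
  {"grip": 0.7,"linear": [0,0,-110],"rot": [0,0,0]},
  {"grip": 0.85,"linear": [0,0,-157.5],"rot": [0,0,0]},
  {"grip": 0.85,"linear": [0,0,-157.5],"rot": [0,0,0]},
])

```text
clock: 25.12
position: [477.1, -71.7, 134.0]
ee_rot: [0.977, 0.212, 0.005, 0.001]
contact_force: [-0.2, -0.6, -0.9]
gripper_width: 72.4
grasp_force: 0.0
```

```bash
python3 go.py 24.5 474.3 -72.2 130  437 -281 130 -6;  python3 go.py -6 437 -281 130 624.5 -151.1 130 15.9
```

```text
[-120.5  174.5   -0. ] rz 0.5323
[ 172.9 -148.8   -0. ] rz -0.3822
```

Request:
arm_command([
  {"grip": 0.85,"linear": [-120.5,174.5,0],"rot": [0,0,0.5323]},
  {"grip": 0.85,"linear": [-120.5,174.5,0],"rot": [0,0,0.5323]},
  {"grip": 0.85,"linear": [-120.5,174.5,0],"rot": [0,0,0.5323]},
  {"grip": 0.85,"linear": [-120.5,174.5,0],"rot": [0,0,0.5323]},
  {"grip": 0.85,"linear": [-120.5,174.5,0],"rot": [0,0,0.5323]},
  {"grip": 0.85,"linear": [-120.5,174.5,0],"rot": [0,0,0.5323]},
  {"grip": 0.85,"linear": [-120.5,174.5,50],"rot": [0,0,0.5323]},
  {"grip": 0.85,"linear": [-120.5,174.5,85],"rot": [0,0,0.5323]},
  {"grip": 0.8,"linear": [-120.5,174.5,100],"rot": [0,0,0.5323]},
  {"grip": 0.65,"linear": [-120.5,174.5,100],"rot": [0,0,0.5323]},
])

```text
clock: 26.38
position: [436.9, -280.0, 29.6]
ee_rot: [0.999, -0.052, -0.001, -0.0]
contact_force: [0.3, 0.8, 1.1]
gripper_width: 55.6
grasp_force: 0.0
```

Request:
arm_command([
  {"grip": 0.6,"linear": [0,0,0],"rot": [0,0,0]},
  {"grip": 0.55,"linear": [0,0,0],"rot": [0,0,0]},
  {"grip": 0.5,"linear": [0,0,0],"rot": [0,0,0]},
  {"grip": 0,"linear": [0,0,0],"rot": [0,0,0]},
  {"grip": 0,"linear": [0,0,0],"rot": [0,0,0]},
  {"grip": 0,"linear": [0,0,0],"rot": [0,0,0]},
  {"grip": 0,"linear": [0,0,-3],"rot": [0,0,0]},
  {"grip": 0,"linear": [0,0,-10],"rot": [0,0,0]},
  {"grip": 0,"linear": [0,0,-10],"rot": [0,0,0]},
])

```text
clock: 27.5
position: [437.1, -280.9, 40.5]
ee_rot: [0.999, -0.053, 0.0, 0.0]
contact_force: [0.1, 0.7, -2.4]
gripper_width: 49.2
grasp_force: 63.0
```

Request:
arm_command([
  {"grip": 0,"linear": [0,0,-50],"rot": [0,0,0]},
  {"grip": 0,"linear": [172.9,-148.8,-50],"rot": [0,0,-0.3822]},
  {"grip": 0,"linear": [172.9,-148.8,-50],"rot": [0,0,-0.3822]},
  {"grip": 0,"linear": [172.9,-148.8,-50],"rot": [0,0,-0.3822]},
  {"grip": 0,"linear": [172.9,-148.8,-50],"rot": [0,0,-0.3822]},
  {"grip": 0,"linear": [172.9,-148.8,-50],"rot": [0,0,-0.3822]},
  {"grip": 0,"linear": [172.9,-148.8,0],"rot": [0,0,-0.3822]},
  {"grip": 0,"linear": [172.9,-148.8,35],"rot": [0,0,-0.3822]},
  {"grip": 0,"linear": [172.9,-148.8,52],"rot": [0,0,-0.3822]},
  {"grip": 0,"linear": [172.9,-148.8,52],"rot": [0,0,-0.3822]},
])

```text
clock: 28.75
position: [623.3, -151.4, -13.0]
ee_rot: [0.99, 0.138, -0.001, -0.0]
contact_force: [0.9, 0.1, -1.0]
gripper_width: 48.7
grasp_force: 63.3
```

Run:
```python
from h import *
np.set_printoptions(precision=1,suppress=True)
S=imaging.get_image('side');T=imaging.get_image('top');p=arm.read_state()['position'];print(p)
for im in (S,T):
  for q in models.tip_of(im,'piston')[:2]: print('piston',round(q['score'],2),at_z(im,q['pixel'],30))
  for q in models.spot_in(im,'piston')[:2]: print(np.array(q['rect']))
for q in models.spot_in(S,'block')[:2]: print('block',np.array(q['rect']))
def ring(im,c,z):
  return np.array([proj(im,[c[0]+33*np.cos(t),c[1]+33*np.sin(t),zz]) for t in np.linspace(0,6.28,40) for zz in z])
for im in(S,T):
  P=ring(im,[437,-281],(30,62));print('pred',P.min(0),P.max(0))
for q in models.spot_in(S,'square_tray')[:2]: print('sqtray',np.array(q['rect']))
a=np.radians(15.9);P=np.array([proj(S,[p[0]+x*np.cos(a)-y*np.sin(a),p[1]+x*np.sin(a)+y*np.cos(a),z+p[2]+32]) for x in(-25,25) for y in(-25,25) for z in(0,32)]);print('pred block',P.min(0),P.max(0))
# circle fit to piston top (bright) in top view
k=6;u,v=proj(T,[437,-281,62]).astype(int);g=cv2.cvtColor(T['frame'],cv2.COLOR_RGB2GRAY)[v-20:v+20,u-20:u+20]
m=(cv2.resize(g,None,fx=k,fy=k,interpolation=cv2.INTER_CUBIC)>95).astype(np.uint8)
m=cv2.morphologyEx(m,cv2.MORPH_OPEN,np.ones((5,5)))
for c in sorted(cv2.findContours(m,0,1)[0],key=cv2.contourArea)[-3:]:
  (x,y),r=cv2.minEnclosingCircle(c);print('circ',at_z(T,((x+.5)/k-.5+u-20,(y+.5)/k-.5+v-20),62),r/k*1473/511,cv2.contourArea(c))
```

```text
[ 625.5 -151.3  -10.6]
piston 0.93 [ 435.9 -282.4   30. ]
[316.9 256.9 352.1 292.4]
piston 0.67 [ 435.2 -278.6   30. ]
[377.2 194.9 396.3 220. ]
[336.  151.1 351.7 158.5]
block [373.9 209.3 399.8 237.4]
pred [317.8 258.1] [350.6 293.4]
pred [375.1 196.1] [399. 219.]
sqtray [309.1 197.4 341.2 232.2]
sqtray [368.2 224.5 415.1 249.4]
pred block [378.7 206.7] [409.9 236. ]
circ [ 397.5 -300.8   62. ] 37.440508362831665 4681.0
circ [ 456.  -317.5   62. ] 45.19947312536072 6539.5
circ [ 437.1 -279.5   62. ] 33.383071100641835 14437.5
```

Run:
```python
from h import *
np.set_printoptions(precision=0,suppress=True,linewidth=250)
S=imaging.get_image('side');g=cv2.cvtColor(S['frame'],cv2.COLOR_RGB2GRAY);p=arm.read_state()['position']
print(p);print('cols 366-416');
for r in range(204,250,2):print(r,g[r,366:416:1])
a=np.radians(15.9)
for z in(0,32):print(np.array([proj(S,[p[0]+x*np.cos(a)-y*np.sin(a),p[1]+x*np.sin(a)+y*np.cos(a),z+p[2]+32]) for x,y in((-25,-25),(25,-25),(25,25),(-25,25))]).tolist())
print(np.array([proj(S,[624.5+x*np.cos(a)-y*np.sin(a),-151.1+x*np.sin(a)+y*np.cos(a),8]) for x,y in((-39,-39),(39,-39),(39,39),(-39,39))]).tolist())
```

```text
[ 625. -151.  -11.]
cols 366-416
204 [ 95  96  97  96  98  99 101 101 116 148 157 159 160 156 153 155 114  51  25  23  27  28  27  26  28  83 118 154 164 140  77  26  26  27  29  26  24  25  25  24  22  25  24  31  46  50  50  50  69  85]
206 [ 95  94  96  96  95  96  98 100 100 117 147 156 159 159 157 152 142  87  77  86  49  24  23  23  25  22 114 156 163 164 103  24  25  29  31  75  94  72  60  37  22  29  36  39  42  39  31  42  49  53]
208 [ 95  93  95  95  95  95  95  98 100 100 117 147 156 157 158 157 136  93  79  48  23  21  24  22  24  24 127 153 139 123  70  26  24  31  34  29  24  25  26  25  27  27  40  71  49  28  30  30  38  42]
210 [ 92  94  93  94  94  95  94  96  97 100 100 100 143 156 158 159 113  86  72  38  23  22  23  26  29  35  62  53  69  89  67  33  26  28  35  32  28  29  27  30  27  27  30  29  28  26  27  27  28  26]
212 [ 91  93  94  92  93  93  94  92  94  96  99  98 100 142 155 157 113  88  63  33  35  41  44  45  44  45  43  43  42  42  42  42  34  27  31  28  25  50 134 117  59  25  24  25  23  24  24  25  26  30]
214 [ 91  91  91  93  92  92  93  92 
[... 3363 characters left out ...]
]
248 [172 172 175 176 176 172 168 166 164 164 166 169 170 168 159 155 147 142 140 141 144 146 141  99  75  95 126 139 147 151 152 152 152 152 150 151 157 157 154 152 151 151 150 150 153 154 154 154 160 156]
[[391.29048393109036, 236.11488352718197], [407.67911980532824, 228.55829842266093], [394.433785538425, 216.72103281863636], [378.3043449997476, 223.78609056614295]]
[[392.80575319848947, 226.06459650213208], [409.50009007819034, 218.56625144271146], [395.929730286239, 206.8174705743787], [379.5031448946879, 213.8179638113034]]
[[389.6703512668994, 245.95153171590104], [415.1754820389169, 233.89594509126636], [394.59738554650403, 215.571212700355], [369.7157807471757, 226.4349101032059]]
```

The block's left edge in the picture (column 378.5) matches the prediction, so I'll lower it.

Request:
arm_command([
  {"grip": 0,"linear": [0,0,7],"rot": [0,0,0]},
  {"grip": 0,"linear": [0,0,12],"rot": [0,0,0]},
  {"grip": 0,"linear": [0,0,15],"rot": [0,0,0]},
  {"grip": 0,"linear": [0,0,16],"rot": [0,0,0]},
  {"grip": 0,"linear": [0,0,16],"rot": [0,0,0]},
])

```text
clock: 29.82
position: [623.9, -150.8, -27.1]
ee_rot: [0.99, 0.138, -0.001, 0.0]
contact_force: [-3.2, 1.2, 5.8]
gripper_width: 48.7
grasp_force: 64.1
```

Request:
arm_command([
  {"grip": 0,"linear": [0,0,1],"rot": [0,0,0]},
  {"grip": 0,"linear": [0,0,1.5],"rot": [0,0,0]},
  {"grip": 0,"linear": [0,0,1.5],"rot": [0,0,0]},
])

```text
clock: 30.2
position: [623.9, -150.9, -27.2]
ee_rot: [0.99, 0.139, -0.0, 0.0]
contact_force: [-6.9, 1.8, 11.6]
gripper_width: 48.9
grasp_force: 65.1
```

Request:
arm_command([
  {"grip": 0,"linear": [0,0,-2],"rot": [0,0,0]},
  {"grip": 0.65,"linear": [0,0,-2],"rot": [0,0,0]},
  {"grip": 0.75,"linear": [0,0,-2],"rot": [0,0,0]},
  {"grip": 0.75,"linear": [0,0,-2],"rot": [0,0,0]},
  {"grip": 0.75,"linear": [0,0,-20],"rot": [0,0,0]},
  {"grip": 0.75,"linear": [0,0,-60],"rot": [0,0,0]},
  {"grip": 1,"linear": [0,0,-109.5],"rot": [0,0,0]},
  {"grip": 1,"linear": [0,0,-109.5],"rot": [0,0,0]},
  {"grip": 1,"linear": [0,0,-109.5],"rot": [0,0,0]},
])

```text
clock: 31.32
position: [624.4, -150.7, 80.9]
ee_rot: [0.99, 0.138, 0.001, -0.0]
contact_force: [-1.6, -1.2, -0.2]
gripper_width: 85.8
grasp_force: 0.0
```

```bash
python3 go.py 15.9 624.5 -151.1 80  437 -280 80 0;  python3 go.py 0 437 -280 80 636.3 58.5 80 0 520 -80 80 0
```

```text
[-215.6   72.6   -0. ] rz 0.2775
[ 199.3 -338.5   -0. ] rz -0.0
[  83. -200.   -0.] rz -0.0
```

Request:
arm_command([
  {"grip": 1,"linear": [-215.6,72.6,0],"rot": [0,0,0.2775]},
  {"grip": 1,"linear": [-215.6,72.6,0],"rot": [0,0,0.2775]},
  {"grip": 1,"linear": [-215.6,72.6,0],"rot": [0,0,0.2775]},
  {"grip": 1,"linear": [-215.6,72.6,0],"rot": [0,0,0.2775]},
  {"grip": 1,"linear": [-215.6,72.6,0],"rot": [0,0,0.2775]},
  {"grip": 1,"linear": [-215.6,72.6,0],"rot": [0,0,0.2775]},
  {"grip": 1,"linear": [-215.6,72.6,30],"rot": [0,0,0.2775]},
  {"grip": 1,"linear": [-215.6,72.6,60],"rot": [0,0,0.2775]},
  {"grip": 1,"linear": [-215.6,72.6,80],"rot": [0,0,0.2775]},
  {"grip": 1,"linear": [-215.6,72.6,84],"rot": [0,0,0.2775]},
])

```text
clock: 32.58
position: [436.8, -278.7, -5.7]
ee_rot: [1.0, 0.001, -0.002, -0.0]
contact_force: [0.2, 0.4, -0.2]
gripper_width: 85.7
grasp_force: 0.0
```

Request:
arm_command([
  {"grip": 0.85,"linear": [0,0,0],"rot": [0,0,0]},
  {"grip": 0.78,"linear": [0,0,0],"rot": [0,0,0]},
  {"grip": 0.72,"linear": [0,0,0],"rot": [0,0,0]},
  {"grip": 0,"linear": [0,0,0],"rot": [0,0,0]},
  {"grip": 0,"linear": [0,0,0],"rot": [0,0,0]},
  {"grip": 0,"linear": [0,0,0],"rot": [0,0,0]},
  {"grip": 0,"linear": [0,0,-3],"rot": [0,0,0]},
  {"grip": 0,"linear": [0,0,-10],"rot": [0,0,0]},
  {"grip": 0,"linear": [0,0,-10],"rot": [0,0,0]},
])

```text
clock: 33.7
position: [437.2, -279.8, 6.5]
ee_rot: [1.0, -0.0, 0.001, 0.0]
contact_force: [-0.1, 0.4, -1.1]
gripper_width: 64.4
grasp_force: 66.4
```

Request:
arm_command([
  {"grip": 0,"linear": [0,0,-50],"rot": [0,0,0]},
  {"grip": 0,"linear": [0,0,-95],"rot": [0,0,0]},
  {"grip": 0,"linear": [199.3,-338.5,-95],"rot": [0,0,0]},
  {"grip": 0,"linear": [199.3,-338.5,-95],"rot": [0,0,0]},
  {"grip": 0,"linear": [199.3,-338.5,-95],"rot": [0,0,0]},
  {"grip": 0,"linear": [199.3,-338.5,-95],"rot": [0,0,0]},
  {"grip": 0,"linear": [199.3,-338.5,-95],"rot": [0,0,0]},
  {"grip": 0,"linear": [199.3,-338.5,-95],"rot": [0,0,0]},
  {"grip": 0,"linear": [199.3,-338.5,-95],"rot": [0,0,0]},
  {"grip": 0,"linear": [199.3,-338.5,-95],"rot": [0,0,0]},
])

```text
clock: 34.95
position: [636.0, 59.6, 99.9]
ee_rot: [1.0, 0.001, -0.001, 0.0]
contact_force: [0.2, 0.2, -2.3]
gripper_width: 63.9
grasp_force: 67.8
```

Request:
arm_command([
  {"grip": 0,"linear": [0,0,40],"rot": [0,0,0]},
  {"grip": 0,"linear": [0,0,80],"rot": [0,0,0]},
  {"grip": 0,"linear": [0,0,105],"rot": [0,0,0]},
  {"grip": 0,"linear": [0,0,118],"rot": [0,0,0]},
  {"grip": 0,"linear": [0,0,118],"rot": [0,0,0]},
  {"grip": 0,"linear": [0,0,118],"rot": [0,0,0]},
])

```text
clock: 35.7
position: [637.3, 58.6, -15.5]
ee_rot: [1.0, -0.0, 0.001, -0.0]
contact_force: [0.1, -0.3, -1.5]
gripper_width: 63.9
grasp_force: 67.8
```

Run:
```python
from h import *
np.set_printoptions(precision=1,suppress=True)
S=imaging.get_image('side');s=arm.read_state();p=s['position'];print(p,s['gripper_width'],s['contact_force'])
for q in models.spot_in(S,'piston')[:2]: print('piston',q['score'],np.array(q['rect']))
for q in models.spot_in(S,'round_tray')[:2]: print('tray',q['score'],np.array(q['rect']))
def ring(c,r,z): return np.array([proj(S,[c[0]+r*np.cos(t),c[1]+r*np.sin(t),zz]) for t in np.linspace(0,6.28,40) for zz in z])
z=p[2]+34
for P in (ring(p,33,(z,z+32)),ring([636.4,58.7],47,(0,8))):print('pred',P.min(0),P.max(0))
```

```text
[637.4  58.8 -15.4] 64.06594789570606 [-0.3 -0.5 -1.5]
piston 0.52 [356.7 162.3 369.4 185.2]
tray 0.84 [351.7 175.3 382.1 194.6]
pred [355.7 160.6] [380.4 183.8]
pred [350.1 170.3] [383.7 192.4]
```

Request:
arm_command([
  {"grip": 0,"linear": [0,0,5],"rot": [0,0,0]},
  {"grip": 0,"linear": [0,0,9],"rot": [0,0,0]},
  {"grip": 0,"linear": [0,0,12],"rot": [0,0,0]},
  {"grip": 0,"linear": [0,0,12],"rot": [0,0,0]},
])

```text
clock: 36.35
position: [636.3, 58.8, -29.3]
ee_rot: [1.0, -0.0, -0.0, 0.0]
contact_force: [0.2, 0.6, -3.1]
gripper_width: 64.0
grasp_force: 68.3
```

Request:
arm_command([
  {"grip": 0,"linear": [0,0,1],"rot": [0,0,0]},
  {"grip": 0,"linear": [0,0,1.5],"rot": [0,0,0]},
  {"grip": 0,"linear": [0,0,1.5],"rot": [0,0,0]},
])

```text
clock: 36.72
position: [636.4, 58.8, -29.5]
ee_rot: [1.0, -0.0, 0.0, 0.0]
contact_force: [-2.2, 0.2, 4.5]
gripper_width: 64.4
grasp_force: 68.7
```

Contact with the tray floor. I'll release and retract, keeping the opening just wide enough.

Request:
arm_command([
  {"grip": 0,"linear": [0,0,-1],"rot": [0,0,0]},
  {"grip": 0.85,"linear": [0,0,-1],"rot": [0,0,0]},
  {"grip": 0.95,"linear": [0,0,-1],"rot": [0,0,0]},
  {"grip": 1,"linear": [0,0,-1],"rot": [0,0,0]},
  {"grip": 1,"linear": [0,0,-1],"rot": [0,0,0]},
  {"grip": 1,"linear": [0,0,-20],"rot": [0,0,0]},
  {"grip": 1,"linear": [0,0,-60],"rot": [0,0,0]},
  {"grip": 1,"linear": [0,0,-120],"rot": [0,0,0]},
  {"grip": 1,"linear": [0,0,-180],"rot": [0,0,0]},
  {"grip": 1,"linear": [0,0,-180],"rot": [0,0,0]},
])

```text
clock: 37.98
position: [640.3, 59.5, 158.2]
ee_rot: [1.0, 0.0, 0.007, -0.002]
contact_force: [0.7, 0.1, -0.2]
gripper_width: 85.3
grasp_force: 0.0
```

Request:
arm_command([
  {"grip": 1,"linear": [-140,320,0],"rot": [0,0,0]},
  {"grip": 1,"linear": [-140,320,0],"rot": [0,0,0]},
  {"grip": 1,"linear": [-140,320,0],"rot": [0,0,0]},
  {"grip": 1,"linear": [-140,320,0],"rot": [0,0,0]},
  {"grip": 1,"linear": [-140,320,0],"rot": [0,0,0]},
  {"grip": 1,"linear": [-140,320,0],"rot": [0,0,0]},
  {"grip": 1,"linear": [-140,320,0],"rot": [0,0,0]},
  {"grip": 1,"linear": [-140,320,0],"rot": [0,0,0]},
  {"grip": 1,"linear": [-140,320,0],"rot": [0,0,0]},
])

```text
clock: 39.1
position: [496.7, -260.2, 149.6]
ee_rot: [1.0, 0.001, 0.0, -0.0]
contact_force: [0.7, 0.5, -0.0]
gripper_width: 85.1
grasp_force: 0.0
```

Run:
```python
from h import *
T=imaging.get_image('top');S=imaging.get_image('side')
a=T['frame'][125:245,195:395];b=S['frame'][120:280,270:430]
o=np.hstack([cv2.resize(a,(480,288),interpolation=cv2.INTER_CUBIC),cv2.resize(b,(288,288),interpolation=cv2.INTER_CUBIC)])
cv2.imwrite('pics/fin.png',o[:,:,::-1]);print(arm.read_state()['position'])
```

```text
[ 496.73488217 -260.23939613  149.54410213]
```

View pics/fin.png

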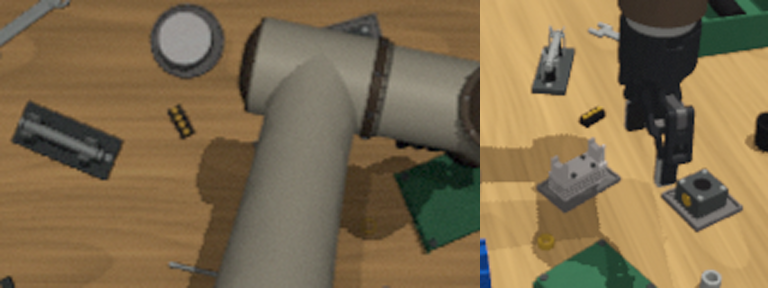

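The last picture shows all four parts placed. The piston is in the round tray at (187,40) and the shaft in the rail at (65,140). The head sits flat in the oblong tray at (578,180) and the block in the square tray at (700,195).

```bash
python3 -c "
from bench import job
print(job.job_done())"
```

```text
the job is handed in; nothing more can be done
None
```

The job is handed in at about 39 s on the robot clock; my last pictures show the shaft in both rail clips, centred to about 1 mm, and the head, block and piston each in its own tray.

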